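# Lock the slide scanner's carriage with its transport pin

### The arm

A 7-joint arm with a two-finger parallel gripper is mounted at the origin on the work surface. World frame = base frame: x ahead of the robot, y to its left, z up, the work surface at z = 0. Lengths are in m, angles in rad, forces in N, time in s.
With the tool pointing down it reaches from about 0.425 to 0.875 m from the base axis. Payload 9.9 kg.
Tool frame: the origin (TCP) lies on the front face of the gripper's body, between the roots of the fingers; the fingertips stand 73 mm ahead of it and the grasp point (between the pads) lies 54 mm ahead of it (bot.pinch_z is the distance from the TCP to the grasp point, in m); x points along the fingers, z is the direction in which the jaws open and shut, and the axes are right-handed (so a half turn about x gives the same grasp; the last joint's range is limited). The gripper opens to 85 mm and grips with 20 to 120 N. Pads are 22 mm wide; open, the fingers measure 114 mm over their backs; the gripper's body (76 mm by 85 mm) begins 54 mm behind the grasp point. The pads swing forward as they close: fully open they stand 13 mm farther back than shut.
Start: joints at [-1.3, 0.576, 0.025, 1.437, -0.015, 1.129, -0.057], TCP at [0.234, 0.633, 0.304] pointing down, gripper open.
Joint ranges: [-2.76, 2.76], [-0.34, 2.15], [-1.52, 1.57], [0.19, 2.46], [-1.09, 4.23], [0.17, 1.99], [-2.82, 2.82]. Speed limits (rad/s): [2.22, 2.22, 3.01, 3.01, 3.14, 3.14, 3.14].

### API

Orientations are given as [roll, pitch, yaw] about the fixed x, y, z axes, in that order (R = Rz(yaw) Ry(pitch) Rx(roll)).
In Python, from workcell import bot, cams gives the robot as it stands.
- The arm moves only by the tool carry_out, never from a script. Its argument "rows" is a list of rows, each a list of 7 numbers: the shift along the tool's x, y, z in mm, then the turn, a rotation vector about the tool's x, y, z in rad, then the opening, from 0 (shut) to 1 (fully open). A call has 1 to 12 rows; each row is the pose to reach, as a shift and turn from the pose commanded when the call began, along the tool's axes at that moment; what a row does not reach only later rows make up. A row lasts 1/10 s, in which the tool goes at most 50 mm and 8.59 degrees, less where a joint would pass 70% of its speed; a pose out of reach is approached as far as the arm can. A call with a gripper value outside its range is refused whole. The fingers move at their own pace and stop on an object; the grip force is fixed at half the most. Time passes only in rows, so rows that repeat a pose let the fingers close. It gives the time, the measured TCP pose, the force and the opening at its end, in the units of the state.
- bot.get_obs(): the state, without advancing time (a new reading comes with each control period).
- cams.snapshot(name): name is "scene" or "top" or "wrist"; returns a dict with "color" (420x560x3 uint8, red, green, blue), "fx", "fy", "cx", "cy" (pixels), "D" ([k1, k2, p1, p2, k3] as OpenCV has them; the pictures are not rectified), "R" (3x3) and "t" (3): a world point X has camera coordinates R X + t. Camera axes: x right, y down, z forward; pixel columns grow to the right and rows downward; lengths in m; the calibration is good to about 2 mm. A picture is of the moment at which its call begins. There is no depth.
- bot.sign_off(): hands the job in, once; it reports no verdict.
The state is a dict: "time_s": time; "qpos": joint angles; "dq": joint speeds; "tau": joint torques, N m; "tcp_pos": TCP position; "ee_rot": TCP orientation; "force": force on the tool from outside, world axes, zero at the start; "moment": the same for the moment, N m; "grip_width": finger opening in m.
Only numpy, scipy, OpenCV 4.12 (cv2) and the standard library are available. Lean on these libraries where they do the work, as an engineer would, in place of code of your own. Each camera call takes 0.05 s, during which the arm holds its last target.

### The job

The slide scanner is to be moved, so lock its carriage: take the red-gripped transport pin out of the stand, put it upright through the hole of the yellow sliding shutter on the scanner, and feel along the hidden carriage under it with only light pressure (never over 20 N), pin and shutter sliding together, until the tip drops into the carriage's hole. Push the pin gently fully home, collar down on the shutter, and let go of it. Leave the other two pins and everything else on the bench where they are.

Things in the scene. Friction and masses are not known exactly. Their poses are not given: they have to be found in the camera images.
- scanner: Cream flatbed slide scanner, fixed to the bench, 260 (its x) by 300 (its y) by 95 mm high, blue stripe on its -x face. Origin: centre of its underside; z up. In its cover, 10 mm thick, is a slot 13 mm wide, from y = -27 to +29 mm at x = -30 mm, always hidden under the shutter.
- slot (a point): Point inside the scanner under its slot (x = -30, y = 0, z = 75 mm), level with the flat top of the carriage, a 12 mm plate held by its brake. It closes the slot from below but for one 10 mm round through hole, at x = -30 mm and y between -6 and +18 mm of the scanner: unknown and unseen, it must be felt for. Empty below it down to z = 55 mm.
- shutter (a joint): Travel of the shutter in m along the scanner's +y: 0 to 0.042. It starts between 0 and 0.006; the carriage's hole is reached with the shutter somewhere between 0.014 and 0.038. It slides with about 1 N of friction and stays where it is left.
- shutter_hole (a point): Centre of the 9.6 mm round through hole in the shutter, at its top face, 101 mm above the scanner's underside. The shutter is a yellow plate 33 by 102 by 6 mm, a black stripe at each end, sliding between two dark rails (level with its top) on the scanner. The hole moves along x = -30 mm of the scanner, at y = -20 mm + travel.
- stand: Grey block, fixed, 150 (its x) by 50 (its y) by 50 mm high, with three upright holes of 9.5 mm in a row at x = -45, 0 and +45 mm. Origin: centre of its underside.
- red_pin: Red-gripped pin, in one of the stand's three holes (which one changes), tip 9 mm above the bench. Origin: the tip, bottom of its axis; z up to the grip. Steel shank 8 mm in diameter, 41 mm long, nose tapering over the last 3.5 mm to 4.4 mm; collar 20 mm in diameter from z = 41 to 45 mm; square grip 14 by 14 mm, z = 45 to 81 mm, faces along its x and y. About 50 g.
- red_pin_tip (a point): Tip of the red pin (its origin). Pin fully home in the scanner: collar on the shutter, tip 60 mm above the scanner's underside. Tip merely resting on the carriage: 75 mm.
- blue_pin: Blue-gripped pin, in one of the stand's three holes at the start. Same shape and size as the red pin. Not to be used.
- white_pin: White-gripped pin, in one of the stand's three holes at the start. Same shape and size as the red pin. Not to be used.
- stain_bottle: Amber bottle, 56 mm across, 130 mm high, loose bystander. Origin: centre of its underside.
- oil_bottle: Small white bottle with a black cap, 34 mm across, 70 mm high, loose bystander. Origin: centre of its underside.
- beaker: White porcelain beaker, 70 mm across, 90 mm high, loose bystander. Origin: centre of its underside.
- dish: Clear flat dish, 90 mm across, 16 mm high, loose bystander. Origin: centre of its underside.
There are look-alikes about, which are no part of the job. What is shaped like the stand but black is not meant.

How it is judged:
On the way, in this order (a step that is already met when the one before it is completed fails the run):
1. The red pin is out of the stand, its tip above the top of the stand (z of red_pin_tip in the frame of stand above 0.052 m), for 0.1 s.
2. The tip of the red pin is down in the shutter's hole, upright (z of red_pin_tip in the frame of scanner below 0.092 m and horizontal distance between red_pin_tip and shutter_hole below 0.005 m and angle between red_pin's own z axis and vertical below 0.2 rad), for 0.2 s.
At the end, for the whole second after the job is handed in: The red pin stands upright (within 0.12 rad) and at rest in the shutter's hole and the carriage's hole, its collar within 2 mm of the shutter (tip less than 62 mm above the scanner's underside), released; the other two pins have moved less than 10 mm and the bystanders less than 20 mm (z of red_pin_tip in the frame of scanner below 0.062 m and horizontal distance between red_pin_tip and shutter_hole below 0.004 m and angle between red_pin's own z axis and vertical below 0.12 rad and linear speed of red_pin below 0.02 m/s and not (distance of blue_pin from where it was at the start of the episode above 0.01 m) and not (distance of white_pin from where it was at the start of the episode above 0.01 m) and not (distance of stain_bottle from where it was at the start of the episode above 0.02 m) and not (distance of oil_bottle from where it was at the start of the episode above 0.02 m) and not (distance of beaker from where it was at the start of the episode above 0.02 m) and not (distance of dish from where it was at the start of the episode above 0.02 m)); the robot touches nothing.
It fails at once if The red pin presses on the scanner, its shutter or its carriage with more than 20 N (contact force between red_pin and scanner above 20 N).
It fails at once if The robot presses on the scanner or its shutter with more than 20 N (contact force between the arm and scanner above 20 N).
It fails at once if Another pin is moved more than 10 mm (distance of any of blue_pin, white_pin from where it was at the start of the episode above 0.01 m).
It fails at once if A bottle, the beaker or the dish is moved more than 20 mm (distance of any of stain_bottle, oil_bottle, beaker, dish from where it was at the start of the episode above 0.02 m).
It also fails if it takes over 72 s, if anything falls off the work surface, if the arm or the gripper's body presses on something with over 40 N, if the wrist force passes 120 N, or if a joint passes its speed limit or range.

## Working session

There is one attempt and no reset: what is moved stays moved. The work goes in short steps, Python scripts to look and compute and a tool call to move; the robot and the scene stay as the last step left them, time stands still between calls to the robot, and variables do not carry over. Pictures are saved under pics/ and viewed, and the job is handed in when it is done.

Besides the shell and the picture viewer there is one more tool, called after "Call:" as name([rows], argument=value, ...), one row to a line, values as JSON. carry_out: Moves the arm, as the interface text tells. Its arguments: {"type":"object","properties":{"rows":{"type":"array"}},"required":["rows"]}

```bash
ls; mkdir -p pics; python3 - <<'E'
from workcell import bot,cams
import cv2
o=bot.get_obs()
for k,v in o.items(): print(k,v)
print(bot.pinch_z)
for n in ["scene","top","wrist"]:
    s=cams.snapshot(n); cv2.imwrite(f"pics/{n}0.png",s["color"][:,:,::-1]); print(n,s["fx"],s["fy"],s["cx"],s["cy"],s["D"],s["R"],s["t"])
E
```

```text
pics
time_s 0.0
qpos [-1.2997885   0.57653395  0.02483806  1.43794622 -0.01498284  1.12897266
 -0.05650061]
dq [ 0.00102967 -0.00026329 -0.00156802 -0.00046502 -0.00043395 -0.00063999
  0.00064537]
tau [ 5.11723811e-04 -7.65744710e+01  2.25067265e+00 -2.85957187e+01
  1.53264252e-02  1.27924903e-02  5.58394095e-05]
tcp_pos [0.2343736  0.63263883 0.30302769]
ee_rot [-3.08178376  1.56912066 -1.86574989]
force [0.65309405 0.86966733 0.45773251]
moment [-0.01260415  0.03480008  0.01050281]
grip_width 0.0853203793884015
0.0539
scene 402.9127782317481 402.9127782317481 279.1168265866747 212.78996423227196 [0.03256879 0.         0.         0.         0.        ] [[ 0.15535844  0.98785174 -0.00356263]
 [ 0.75258084 -0.12069224 -0.64734493]
 [-0.6399108   0.09788934 -0.76218885]] [-0.11835146 -0.34235839  1.69605089]
top 459.3591000870152 459.3591000870152 273.85956945893196 202.7526962222178 [-0.13754925  0.          0.          0.          0.        ] [[-4.05185051e-04 -9.99993229e-01 -3.65766647e-03]
 [-9.77870434e-01  1.16144012e-03 -2.09208188e-01]
 [ 2.09211020e-01  3.49195587e-03 -9.77864283e-01]] [0.0483223  0.54008377 1.57948339]
wrist 289.5431202036731 289.5431202036731 278.26747470652015 210.85939022713163 [-0.04034447  0.          0.          0.          0.        ] [[ 3.48064295e-01  9.37470455e-01 -6.27276624e-04]
 [ 9.02341850e-01 -3.34840134e-01  2.71406100e-01]
 [ 2.54225163e-01 -9.50327908e-02 -9.62464719e-01]] [-0.67414522 -0.03398521  0.37820729]
```

View pics/scene0.png

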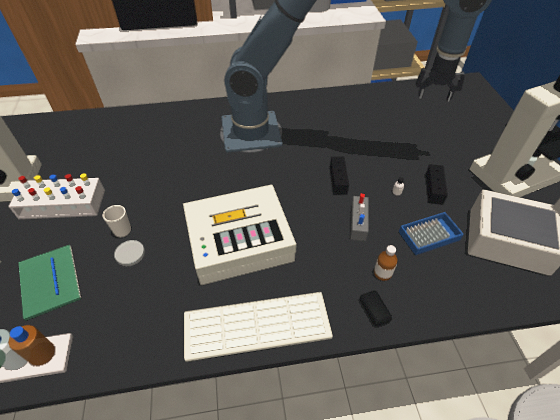

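View pics/top0.png

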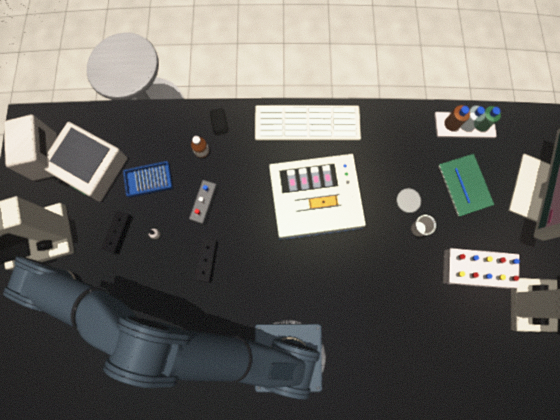

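View pics/wrist0.png

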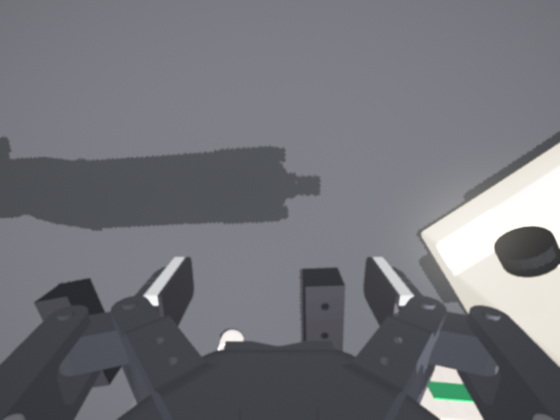

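The top view shows the grey stand at about (203,201) between two black look-alikes at (206,260) and (118,232). The scanner is at (318,195) with its yellow shutter at (324,202). I'll enlarge crops next.

```bash
python3 - <<'E'
import cv2
t=cv2.imread("pics/top0.png"); s=cv2.imread("pics/scene0.png")
def crop(im,x,y,w,h,n,k):
    cv2.imwrite(n,cv2.resize(im[y:y+h,x:x+w],None,fx=k,fy=k,interpolation=cv2.INTER_CUBIC))
crop(t,170,165,70,55,"pics/c_stand.png",10)
crop(t,262,145,110,100,"pics/c_scan.png",6)
crop(s,335,180,50,65,"pics/c_stand_s.png",9)
crop(s,175,180,130,105,"pics/c_scan_s.png",5.5)
E
```

```text
(no output)
```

View pics/c_stand.png

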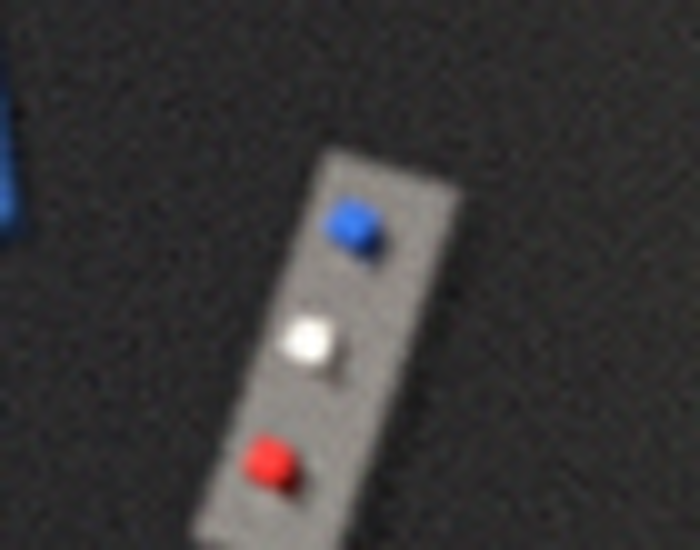

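View pics/c_scan.png

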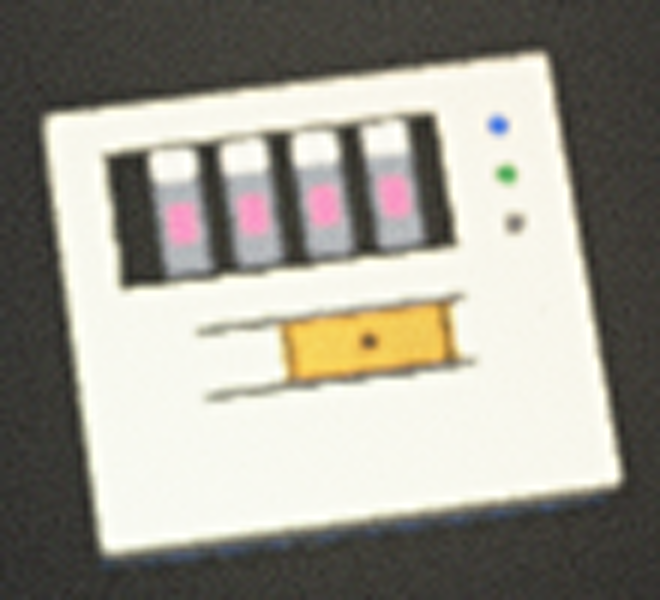

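View pics/c_stand_s.png

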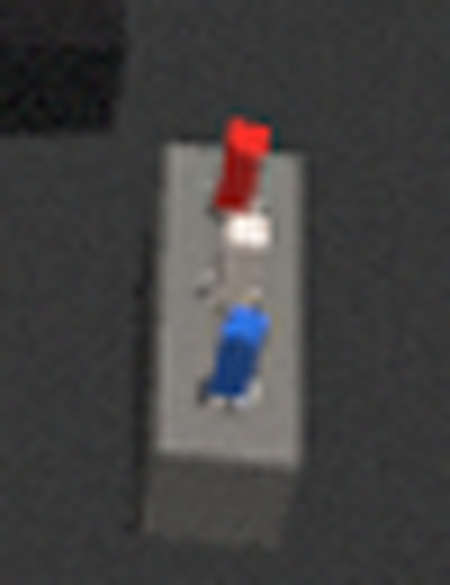

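View pics/c_scan_s.png

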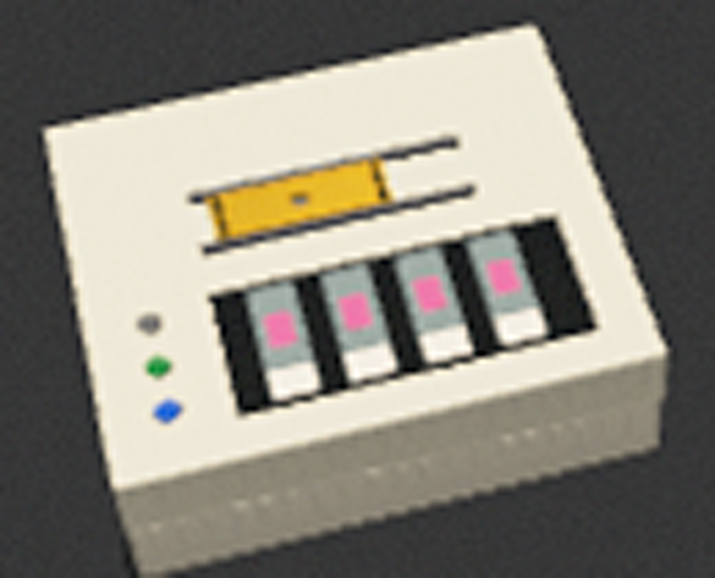

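```bash
cat > h.py <<'E'
import numpy as np, cv2
from scipy.spatial.transform import Rotation as Ro
def ray(s,uv,z):
    K=np.array([[s["fx"],0,s["cx"]],[0,s["fy"],s["cy"]],[0,0,1]])
    n=cv2.undistortPoints(np.array([[uv]],float),K,np.array(s["D"],float))[0,0]
    R=np.array(s["R"]);t=np.array(s["t"]); c=-R.T@t; d=R.T@np.array([n[0],n[1],1])
    return c+d*(z-c[2])/d[2]
def proj(s,X):
    K=np.array([[s["fx"],0,s["cx"]],[0,s["fy"],s["cy"]],[0,0,1]])
    return cv2.projectPoints(np.array(X,float).reshape(-1,1,3),cv2.Rodrigues(np.array(s["R"]))[0],np.array(s["t"],float),K,np.array(s["D"],float))[0][:,0]
E
python3 - <<'E'
from h import *
from workcell import bot,cams
T=cams.snapshot("top");S=cams.snapshot("scene")
f=lambda p,k,ox,oy:((p[0]+.5)/k-.5+ox,(p[1]+.5)/k-.5+oy)
a=lambda p:f(p,6,262,145); b=lambda p:f(p,5.5,175,180)
print("scanner top/ scene corners")
for p in [(44,116),(547,52),(622,485),(103,553)]: print(ray(T,a(p),.095))
for p in [(665,350),(115,490),(44,128),(537,25)]: print(ray(S,b(p),.095))
print("hole",ray(T,a((369,341)),.101),ray(S,b((299,199)),.101))
a=lambda p:f(p,10,170,165); b=lambda p:f(p,9,335,180)
print("stand")
for p in [(325,150),(460,187),(192,535)]: print(ray(T,a(p),.05))
for p in [(155,455),(298,465),(303,152),(165,143)]: print(ray(S,b(p),.05))
print("pins b w r")
for p in [(352,224),(307,340),(269,463)]: print(ray(T,a(p),.09))
for p in [(245,322),(250,232),(249,137)]: print(ray(S,b(p),.09))
E
```

```text
scanner top/ scene corners
[0.67291739 0.06523379 0.095     ]
[ 0.71291257 -0.23471163  0.095     ]
[ 0.4514701  -0.26842339  0.095     ]
[0.41286844 0.03104759 0.095     ]
[0.66769145 0.06463619 0.095     ]
[ 0.71031972 -0.23191499  0.095     ]
[ 0.45094606 -0.26759956  0.095     ]
[0.41297327 0.03162182 0.095     ]
hole [ 0.53529499 -0.1231604   0.101     ] [ 0.53446389 -0.12323064  0.101     ]
stand
[0.628204   0.30884742 0.05      ]
[0.61416743 0.25912869 0.05      ]
[0.48612229 0.3520993  0.05      ]
[0.61311373 0.2589731  0.05      ]
[0.62542028 0.30767619 0.05      ]
[0.48015359 0.35410776 0.05      ]
[0.46726323 0.30359043 0.05      ]
pins b w r
[0.5904376 0.291687  0.09     ]
[0.54850687 0.30625553 0.09      ]
[0.50450554 0.31817913 0.09      ]
[0.58994952 0.29252385 0.09      ]
[0.54939336 0.3063784  0.09      ]
[0.50429858 0.31937454 0.09      ]
```

Candidates for the target:
- red pin, top (197,211), scene (362.5,195)
- white pin, top (200.5,199)
- blue pin, top (205,187)
- toy-coloured rack on the right, top (480,267), which also has red pegs
- two black stand look-alikes

I choose the red-gripped pin in the grey stand at about (0.504, 0.319). The crop confirms it: red grip, grey block, robot-side end. Next I'll work out the hover pose.

```bash
cat >> h.py <<'E'
def tgt(yawz):  # tool x down, z horizontal at angle yawz
    x=np.array([0,0,-1.]);z=np.array([np.cos(yawz),np.sin(yawz),0]);return np.c_[x,np.cross(z,x),z]
def rel(o,p,R):
    R0=Ro.from_euler('xyz',o["ee_rot"]).as_matrix()
    sh=R0.T@(np.array(p)-o["tcp_pos"])*1000; rv=Ro.from_matrix(R0.T@R).as_rotvec()
    return np.round(sh,1),np.round(rv,4)
E
python3 - <<'E'
from h import *
from workcell import bot
o=bot.get_obs()
R0=Ro.from_euler('xyz',o["ee_rot"]).as_matrix(); print(R0.round(3))
for y in (np.radians(72.8),np.radians(72.8-180)): print(rel(o,[.504,.319,.25],tgt(y)))
E
```

```text
[[-0.    -0.938  0.347]
 [-0.001  0.347  0.938]
 [-1.    -0.    -0.001]]
(array([  53.7, -361.8, -200.6]), array([-0.0545, -0.0007,  0.0001]))
(array([  53.7, -361.8, -200.6]), array([3.0871e+00, 1.0000e-04, 1.1000e-03]))
```

Call:
carry_out([
  [5,-40,-22,-0.006,0,0,1],
  [10,-80,-44,-0.012,0,0,1],
  [16,-120,-66,-0.018,0,0,1],
  [22,-160,-88,-0.024,0,0,1],
  [28,-200,-110,-0.03,0,0,1],
  [34,-240,-132,-0.036,0,0,1],
  [40,-280,-154,-0.042,0,0,1],
  [46,-320,-176,-0.048,0,0,1],
  [54,-350,-194,-0.0545,0,0,1],
  [54,-362,-201,-0.0545,0,0,1],
  [54,-362,-201,-0.0545,0,0,1],
  [54,-362,-201,-0.0545,0,0,1],
])

```text
time_s: 1.45
tcp_pos: [0.5034, 0.32, 0.2501]
ee_rot: [0.721, 1.57, 1.993]
force: [-0.4, 0.0, -0.7]
grip_width: 0.0857
```

```bash
python3 - <<'E'
from h import *
from workcell import bot,cams
o=bot.get_obs();print(o["time_s"],o["tcp_pos"],o["force"],o["grip_width"])
s=cams.snapshot("wrist");cv2.imwrite("pics/w1.png",cv2.resize(s["color"][:,:,::-1],None,fx=1.4,fy=1.4,interpolation=cv2.INTER_CUBIC))
for X in ([.5044,.319,.09],[.549,.3063,.09],[.590,.292,.09]): print(proj(s,[X])*1.4)
E
```

```text
1.45 [0.50341231 0.32000584 0.25005648] [-0.37214354  0.00344449 -0.70132576] 0.08565963529876736
[[388.53595544 305.00682339]]
[[390.27934473 375.92877863]]
[[387.90338394 435.77056476]]
```

View pics/w1.png

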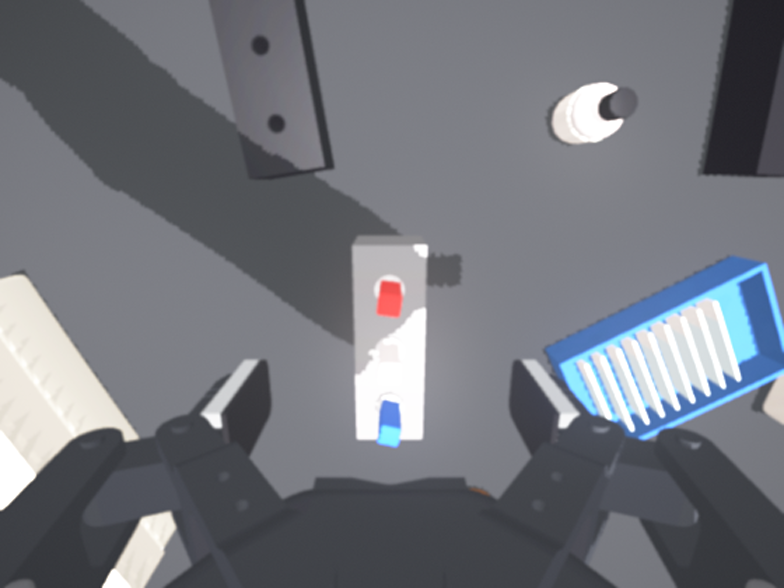

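The wrist view shows the red pin's top face around (389,305), matching the prediction of (388.5,305.0). The white pin is behind it at (388,375) and the blue one at (389,435). I'll zoom in on pin yaw.

```bash
python3 - <<'E'
from h import *
from workcell import bot,cams
s=cams.snapshot("wrist");im=s["color"][160:325,240:320,::-1]
cv2.imwrite("pics/w1c.png",cv2.resize(im[:75],None,fx=8,fy=8,interpolation=cv2.INTER_CUBIC))
E
```

```text
(no output)
```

View pics/w1c.png

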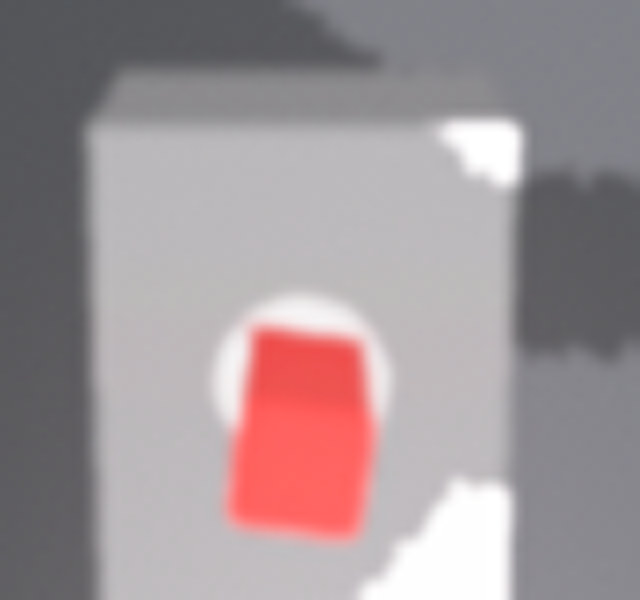

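```bash
python3 - <<'E'
from h import *
from workcell import bot,cams
s=cams.snapshot("wrist");o=bot.get_obs()
P=[ray(s,((x+.5)/8-.5+240,(y+.5)/8-.5+160),.09)[:2] for x,y in [(241,402),(376,412),(360,541),(228,521)]]
P=np.array(P);print(P,P.mean(0))
for i in range(4):
    d=P[(i+1)%4]-P[i];print(np.degrees(np.arctan2(d[1],d[0])),np.linalg.norm(d))
# stand edge
for x,y in [(90,125),(100,590),(520,125),(510,590)]: print(ray(s,((x+.5)/8-.5+240,(y+.5)/8-.5+160),.05))
print(o["tcp_pos"],Ro.from_euler('xyz',o["ee_rot"]).as_matrix().round(3))
E
```

```text
[[0.49539271 0.31563833]
 [0.50051    0.32861835]
 [0.51347048 0.32299529]
 [0.50729632 0.31044896]] [0.50416738 0.31942523]
68.48347522960918 0.013952334998136723
-23.454188465391944 0.014127728583890827
-116.202174782211 0.013983228457872338
156.4452489484313 0.012985591677054462
[0.46836738 0.30452309 0.05      ]
[0.52354157 0.28731504 0.05      ]
[0.48317481 0.35263878 0.05      ]
[0.53848806 0.33581749 0.05      ]
[0.50294437 0.32064328 0.2501219 ] [[-0.    -0.956  0.293]
 [ 0.001  0.293  0.956]
 [-1.     0.001  0.001]]
```

```bash
python3 - <<'E'
from h import *
from workcell import bot
o=bot.get_obs()
print(rel(o,[.5042,.3192,.131],tgt(np.radians(66.4))))
E
```

```text
(array([119.1,  -1.7,  -1.1]), array([ 0.1145,  0.0008, -0.0006]))
```

Call:
carry_out([
  [20,-1.5,-1,0.06,0,0,1],
  [50,-1.5,-1,0.115,0,0,1],
  [80,-1.5,-1,0.115,0,0,1],
  [100,-1.5,-1,0.115,0,0,1],
  [112,-1.5,-1,0.115,0,0,1],
  [119,-1.5,-1,0.115,0,0,1],
  [119,-1.5,-1,0.115,0,0,1],
])

```text
time_s: 2.3
tcp_pos: [0.5049, 0.3178, 0.1306]
ee_rot: [2.316, 1.57, -2.811]
force: [0.3, -0.2, 0.4]
grip_width: 0.0856
```

```bash
python3 - <<'E'
from h import *
from workcell import bot,cams
o=bot.get_obs();print(o["time_s"],o["tcp_pos"],o["force"],o["grip_width"])
s=cams.snapshot("wrist");cv2.imwrite("pics/w2.png",s["color"][:,:,::-1])
E
```

```text
2.3 [0.50491873 0.31778165 0.13060242] [ 0.25282058 -0.15830446  0.3830227 ] 0.08558036430729493
```

View pics/w2.png

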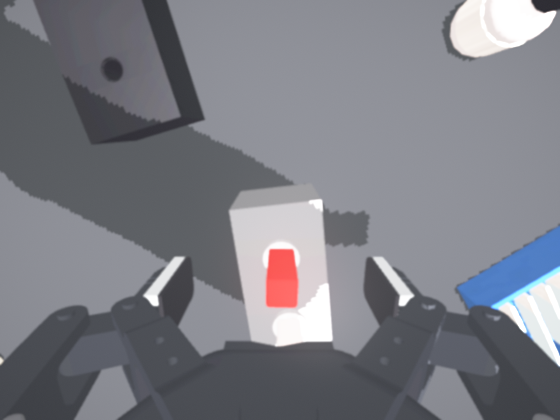

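The pin is square to the jaws and centred, with its grip at about (282,278) midway between the pads. Closing.

Call:
carry_out([
  [0,0,0,0,0,0,0.5],
  [0,0,0,0,0,0,0.2],
  [0,0,0,0,0,0,0],
  [0,0,0,0,0,0,0],
  [0,0,0,0,0,0,0],
  [0,0,0,0,0,0,0],
  [0,0,0,0,0,0,0],
  [0,0,0,0,0,0,0],
])

```text
time_s: 3.15
tcp_pos: [0.5055, 0.3177, 0.1312]
ee_rot: [-0.351, 1.57, 0.804]
force: [-0.3, 2.1, 3.7]
grip_width: 0.0132
```

```bash
python3 - <<'E'
from h import *
from workcell import bot,cams
o=bot.get_obs();print(o["time_s"],o["tcp_pos"],o["force"],o["moment"],o["grip_width"])
s=cams.snapshot("wrist");cv2.imwrite("pics/w3.png",s["color"][:,:,::-1])
E
```

```text
3.15 [0.5055286  0.31773015 0.13116582] [-0.34512138  2.08250171  3.6781235 ] [ 0.52438824 -0.12123694  0.06236397] 0.013223215189629453
```

View pics/w3.png

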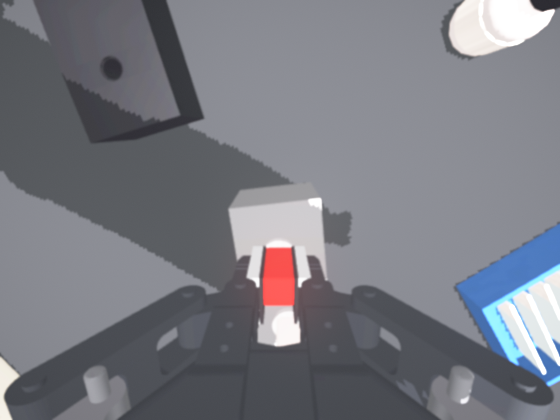

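Grip width is 13.2 mm on the red grip. Lifting.

Call:
carry_out([
  [-10,0,0,0,0,0,0],
  [-25,0,0,0,0,0,0],
  [-45,0,0,0,0,0,0],
  [-65,0,0,0,0,0,0],
  [-85,0,0,0,0,0,0],
  [-105,0,0,0,0,0,0],
  [-125,0,0,0,0,0,0],
  [-139,0,0,0,0,0,0],
  [-139,0,0,0,0,0,0],
])

```text
time_s: 4.1
tcp_pos: [0.5056, 0.3171, 0.2716]
ee_rot: [-0.676, 1.569, 0.48]
force: [0.2, -0.3, -0.8]
grip_width: 0.0129
```

```bash
python3 - <<'E'
from h import *
from workcell import bot,cams
o=bot.get_obs();print(o["time_s"],o["tcp_pos"],o["force"],o["moment"],o["grip_width"])
print(Ro.from_euler('xyz',o["ee_rot"]).as_matrix().round(3))
T=cams.snapshot("top");S=cams.snapshot("scene");W=cams.snapshot("wrist")
x,y,z=o["tcp_pos"]
for n,s in (("t",T),("s",S)):
    p=proj(s,[[x,y,z-.122],[x,y,z-.077]]);print(n,p)
    u,v=p[0].astype(int);c=s["color"][v-50:v+30,u-40:u+40,::-1];cv2.imwrite(f"pics/l{n}.png",cv2.resize(c,None,fx=7,fy=7,interpolation=cv2.INTER_CUBIC));print(u-40,v-50)
cv2.imwrite("pics/w4.png",W["color"][:,:,::-1])
E
```

```text
4.1 [0.50557477 0.31710428 0.2716008 ] [ 0.2478751  -0.3242066  -0.82734317] [0.05262978 0.01602188 0.04935797] 0.012924945442644014
[[ 0.002 -0.915  0.404]
 [ 0.001  0.404  0.915]
 [-1.    -0.001  0.002]]
t [[193.80575972 207.13887071]
 [191.42118742 204.38906647]]
153 157
s [[364.52736649 182.43674466]
 [366.82916044 172.23255752]]
324 132
```

View pics/ls.png

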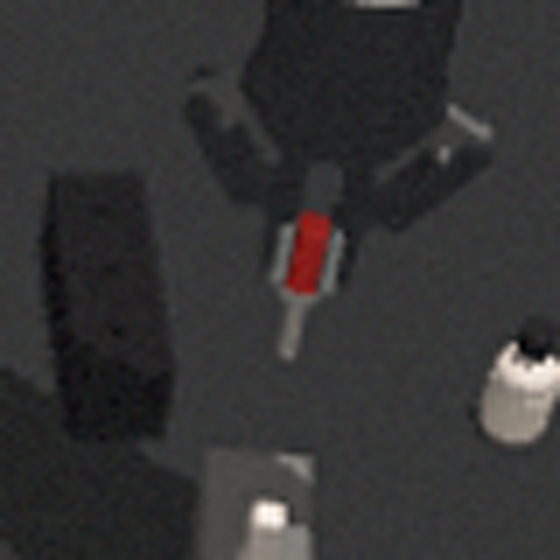

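View pics/w4.png

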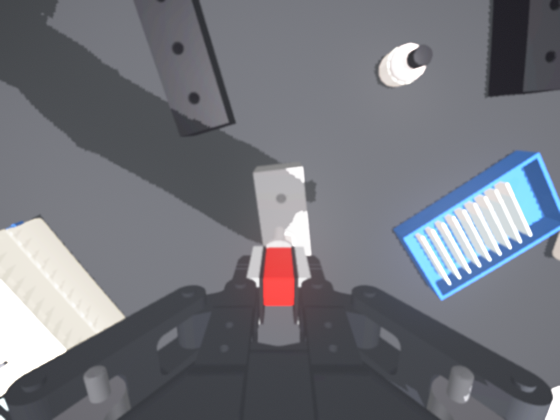

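```bash
python3 - <<'E'
from h import *
from workcell import bot,cams
o=bot.get_obs();W=cams.snapshot("wrist")
R0=Ro.from_euler('xyz',o["ee_rot"]).as_matrix()
# top face corners of the grip if centred: tool x = 41 mm
for a,b in [(-7,-6.6),(7,-6.6),(7,6.6),(-7,6.6)]:
    print(proj(W,[o["tcp_pos"]+R0@np.array([41,a,b])/1000]))
c=W["color"][230:330,230:330,::-1];cv2.imwrite("pics/w4c.png",cv2.resize(c,None,fx=6,fy=6,interpolation=cv2.INTER_CUBIC))
print(rel(o,[.5348,-.1232,.236],tgt(np.radians(97.5))),o["qpos"])
E
```

```text
[[264.15154143 309.43310955]]
[[263.6585648 281.1830083]]
[[294.53254759 281.14744628]]
[[294.03462913 309.39642575]]
(array([  33.4, -205.1, -390.4]), array([-0.5463, -0.0014, -0.0013])) [-0.68039177  0.49109719  0.06311217  1.70296394 -0.03634807  0.95055425
  0.55186621]
```

View pics/w4c.png

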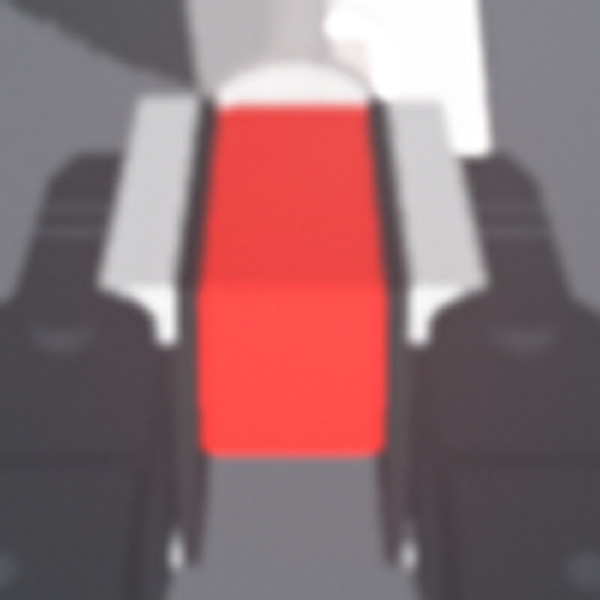

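Call:
carry_out([
  [0,-15,-28,-0.03,0,0,0],
  [0,-35,-66,-0.08,0,0,0],
  [0,-55,-104,-0.14,0,0,0],
  [0,-75,-142,-0.2,0,0,0],
  [0,-95,-180,-0.26,0,0,0],
  [0,-115,-217,-0.32,0,0,0],
  [0,-135,-255,-0.38,0,0,0],
  [0,-155,-293,-0.44,0,0,0],
  [0,-175,-331,-0.5,0,0,0],
  [0,-192,-363,-0.546,0,0,0],
  [0,-206.5,-389.5,-0.546,0,0,0],
  [0,-206.5,-389.5,-0.546,0,0,0],
])

```text
time_s: 5.5
tcp_pos: [0.5362, -0.1277, 0.2688]
ee_rot: [2.305, 1.568, -2.283]
force: [0.7, -0.3, -0.8]
grip_width: 0.0128
```

Call:
carry_out([
  [10,0,0,0,0,0,0],
  [20,0,0,0,0,0,0],
  [30,0,0,0,0,0,0],
  [33,0,0,0,0,0,0],
  [33,0,0,0,0,0,0],
])

```text
time_s: 6.0
tcp_pos: [0.5368, -0.1216, 0.236]
ee_rot: [1.234, 1.569, 2.937]
force: [1.3, -0.1, -0.6]
grip_width: 0.0129
```

```bash
python3 - <<'E'
from h import *
from workcell import bot,cams
o=bot.get_obs();print(o["time_s"],o["tcp_pos"],o["force"],o["moment"],o["grip_width"])
R0=Ro.from_euler('xyz',o["ee_rot"]).as_matrix();print(R0.round(4))
print(rel(o,[.5365,-.1230,.236],tgt(np.radians(97.5))))
tip=o["tcp_pos"]+R0@np.array([122,1.7,0])/1000
col=o["tcp_pos"]+R0@np.array([79,1.7,0])/1000
for n in ("top","scene","wrist"):
    s=cams.snapshot(n);p=proj(s,[tip,col,[.5348,-.1232,.101]]);print(n,p)
    u,v=p[0].astype(int);c=s["color"][max(v-40,0):v+30,u-45:u+45,::-1];print(u-45,v-40)
    cv2.imwrite(f"pics/h{n}.png",cv2.resize(c,None,fx=8,fy=8,interpolation=cv2.INTER_CUBIC))
    if n=="wrist": cv2.imwrite("pics/hw.png",s["color"][:,:,::-1])
E
```

```text
6.0 [ 0.53678374 -0.12161247  0.23603984] [ 1.26899828 -0.06314321 -0.64165535] [ 0.00835031 -0.03547405  0.00569772] 0.012914341763753988
[[-1.600e-03 -9.913e-01 -1.315e-01]
 [ 3.000e-04 -1.315e-01  9.913e-01]
 [-1.000e+00  1.500e-03  5.000e-04]]
(array([ 0. ,  0.5, -1.3]), array([ 0.001 ,  0.0005, -0.0015]))
top [[323.07311036 200.72485328]
 [324.37102442 197.96631325]
 [323.09796878 201.55599467]]
278 160
scene [[229.01405635 213.13539248]
 [227.61463854 203.98002816]
 [228.97243749 215.8526679 ]]
184 173
wrist [[278.94777361 228.51377963]
 [279.1653678  253.94910017]
 [277.04207082 222.37749844]]
233 188
```

View pics/hscene.png

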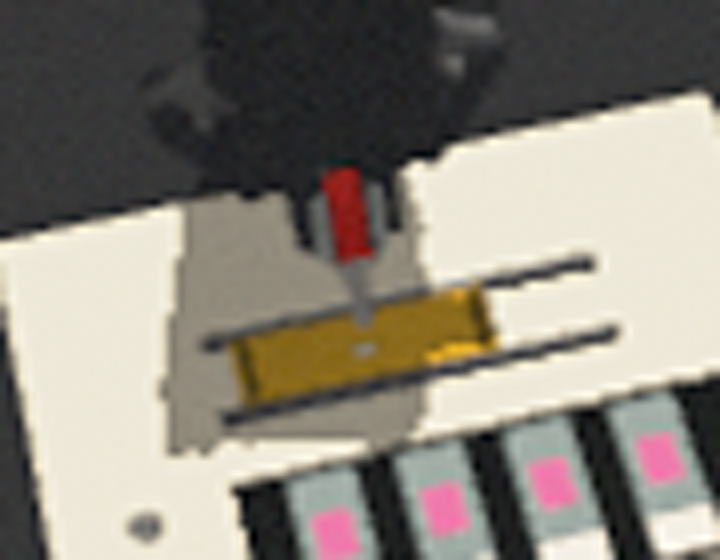

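View pics/hw.png

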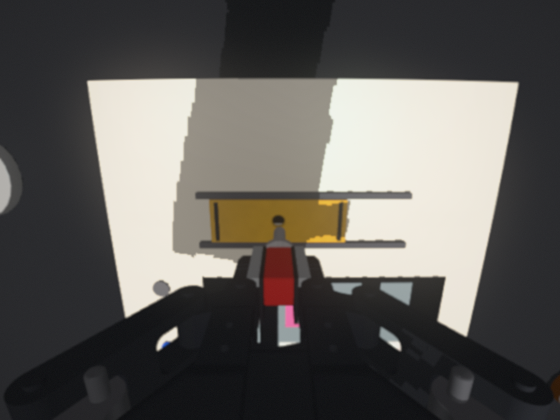

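View pics/htop.png

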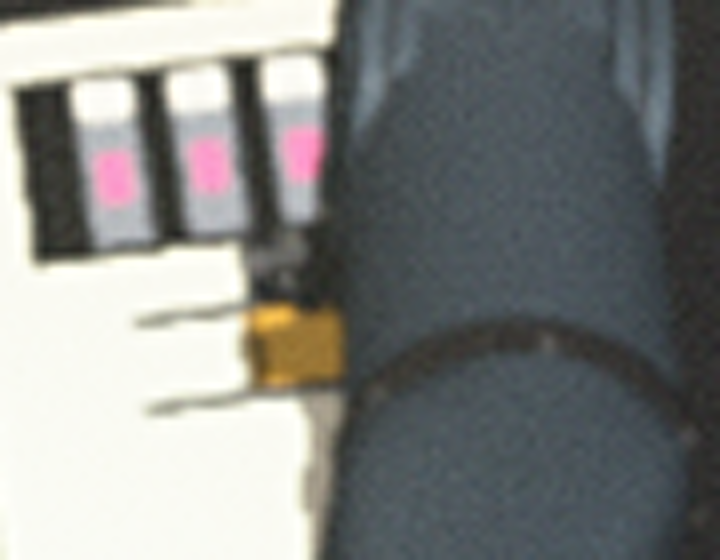

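View pics/hwrist.png

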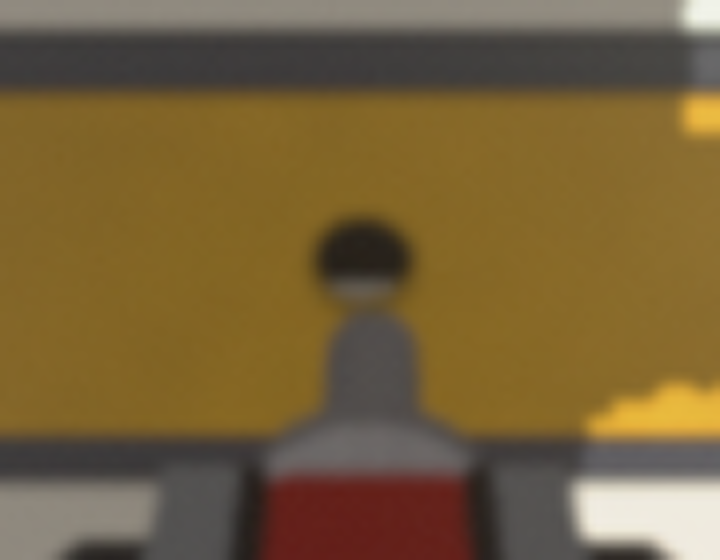

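```bash
python3 - <<'E'
from h import *
from workcell import bot,cams
o=bot.get_obs();s=cams.snapshot("wrist")
R0=Ro.from_euler('xyz',o["ee_rot"]).as_matrix()
f=lambda p:((p[0]+.5)/8-.5+233,(p[1]+.5)/8-.5+188)
h=ray(s,f((362,258)),.101)
print("hole",h)
for z in (.112,.114,.116):
    t=ray(s,f((371,326)),z);print("tip",t,"h-t in tool",(R0.T@(h-t)*1000).round(1))
# predicted outlines: hole and tip circles
a=np.linspace(0,2*np.pi,60)
def bb(c,r,z):
    P=np.c_[c[0]+r*np.cos(a),c[1]+r*np.sin(a),0*a+z];q=(proj(s,P)-[233,188]+.5)*8-.5;return q.min(0).round(),q.max(0).round()
print("hole bbox at est",bb((.5348,-.1232),.0048,.101))
tip=o["tcp_pos"]+R0@np.array([122,1.7,0])/1000
print("tip bbox",bb(tip,.0022,tip[2]),"shank start",bb(tip,.004,tip[2]+.0035),"collar",bb(tip,.01,tip[2]+.041))
# rails
for p in [(300,90),(300,438),(300,30)]: print(ray(s,f(p),.101))
E
```

```text
hole [ 0.53293346 -0.12303364  0.101     ]
tip [ 0.53566334 -0.12186375  0.112     ] h-t in tool [11.   2.9 -0.8]
tip [ 0.53497173 -0.12196132  0.114     ] h-t in tool [13.   2.2 -0.8]
tip [ 0.53428012 -0.12205888  0.116     ] h-t in tool [15.   1.5 -0.8]
hole bbox at est (array([306., 227.]), array([409., 325.]))
tip bbox (array([340., 313.]), array([390., 361.])) shank start (array([319., 307.]), array([411., 394.])) collar (array([224., 399.]), array([507., 659.]))
[ 0.5177254 -0.1307281  0.101    ]
[ 0.55154098 -0.12656297  0.101     ]
[ 0.5121805  -0.13141218  0.101     ]
```

Wrist crop: hole centred at about (362,260) and nose tip at about (371,326). The tip therefore needs roughly +1.5 mm in tool y and −0.8 mm in tool z. I'll correct that and then go down carefully.

Call:
carry_out([
  [0,1.5,-0.8,0,0,0,0],
  [4,1.5,-0.8,0,0,0,0],
  [8,1.5,-0.8,0,0,0,0],
  [8,1.5,-0.8,0,0,0,0],
  [8,1.5,-0.8,0,0,0,0],
])

```text
time_s: 6.7
tcp_pos: [0.5356, -0.1234, 0.2287]
ee_rot: [1.279, 1.57, 2.98]
force: [0.5, 0.4, -0.1]
grip_width: 0.013
```

```bash
cat > look.py <<'E'
import sys
from h import *
from workcell import bot,cams
o=bot.get_obs();print(round(o["time_s"],2),o["tcp_pos"].round(4) if hasattr(o["tcp_pos"],"round") else o["tcp_pos"],np.round(o["force"],2),np.round(o["moment"],3))
R0=Ro.from_euler('xyz',o["ee_rot"]).as_matrix();print(R0.round(4)[:,0])
s=cams.snapshot("wrist");c=s["color"][188:258,233:323,::-1]
cv2.imwrite(sys.argv[1],cv2.resize(c,None,fx=8,fy=8,interpolation=cv2.INTER_CUBIC))
if len(sys.argv)>2:
    S=cams.snapshot("scene");c=S["color"][173:243,184:274,::-1];cv2.imwrite(sys.argv[2],cv2.resize(c,None,fx=8,fy=8,interpolation=cv2.INTER_CUBIC))
E
python3 look.py pics/d1.png pics/d1s.png
```

```text
6.7 [ 0.5356 -0.1234  0.2287] [ 0.49  0.44 -0.06] [ 0.006 -0.011  0.005]
[-4.e-04  1.e-04 -1.e+00]
```

View pics/d1.png

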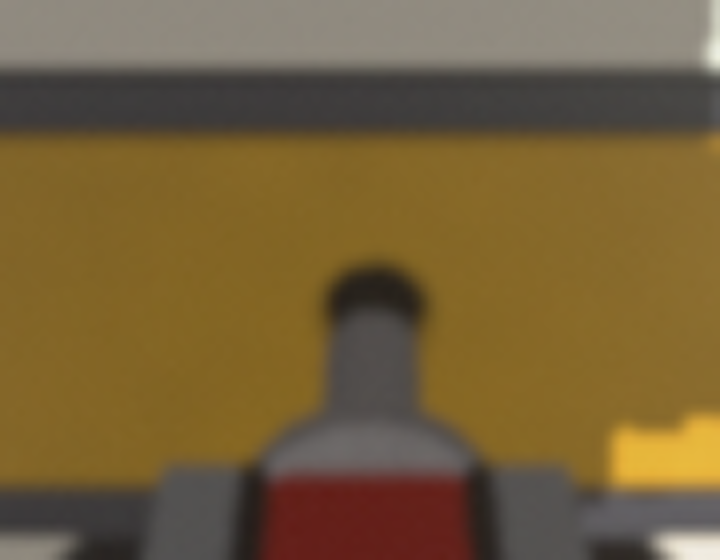

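View pics/d1s.png

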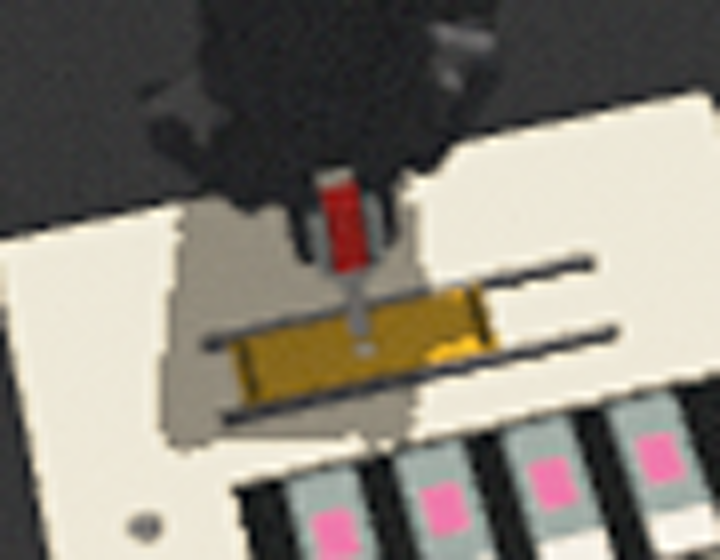

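Tip and hole now line up, with both at column 375. The hole centre should reach about row 323 at contact height, against 325 for the tip. Going down in 1 mm steps.

Call:
carry_out([
  [1,0,0,0,0,0,0],
  [2,0,0,0,0,0,0],
  [3,0,0,0,0,0,0],
  [4,0,0,0,0,0,0],
])

```text
time_s: 7.2
tcp_pos: [0.5357, -0.1234, 0.2248]
ee_rot: [2.448, 1.571, -2.134]
force: [-1.1, -0.4, -1.1]
grip_width: 0.0131
```

Call:
carry_out([
  [1,0,0,0,0,0,0],
  [1,0,0,0,0,0,0],
])

```text
time_s: 7.4
tcp_pos: [0.5356, -0.1234, 0.2237]
ee_rot: [1.313, 1.57, 3.014]
force: [0.7, -0.9, -0.7]
grip_width: 0.0128
```

Call:
carry_out([
  [1,0,0,0,0,0,0],
  [1,0,0,0,0,0,0],
])

```text
time_s: 7.6
tcp_pos: [0.5356, -0.1233, 0.2228]
ee_rot: [1.179, 1.571, 2.88]
force: [0.4, 0.1, -1.2]
grip_width: 0.0128
```

Call:
carry_out([
  [1,0,0,0,0,0,0],
  [1,0,0,0,0,0,0],
])

```text
time_s: 7.8
tcp_pos: [0.5356, -0.1234, 0.2218]
ee_rot: [1.393, 1.571, 3.094]
force: [0.3, 0.3, 0.4]
grip_width: 0.0132
```

Call:
carry_out([
  [1,0,0,0,0,0,0],
  [1,0,0,0,0,0,0],
])

```text
time_s: 8.0
tcp_pos: [0.5356, -0.1234, 0.2208]
ee_rot: [1.3, 1.571, 3.002]
force: [0.9, 0.4, -0.6]
grip_width: 0.0129
```

Call:
carry_out([
  [1,0,0,0,0,0,0],
  [1,0,0,0,0,0,0],
])

```text
time_s: 8.2
tcp_pos: [0.5356, -0.1234, 0.2198]
ee_rot: [1.469, 1.571, -3.113]
force: [-0.6, 0.2, -0.6]
grip_width: 0.0131
```

```bash
python3 look.py pics/d2.png pics/d2s.png
```

```text
8.2 [ 0.5356 -0.1234  0.2198] [-0.57  0.22 -0.58] [-0.007  0.059 -0.001]
[-1.e-04 -0.e+00 -1.e+00]
```

View pics/d2.png

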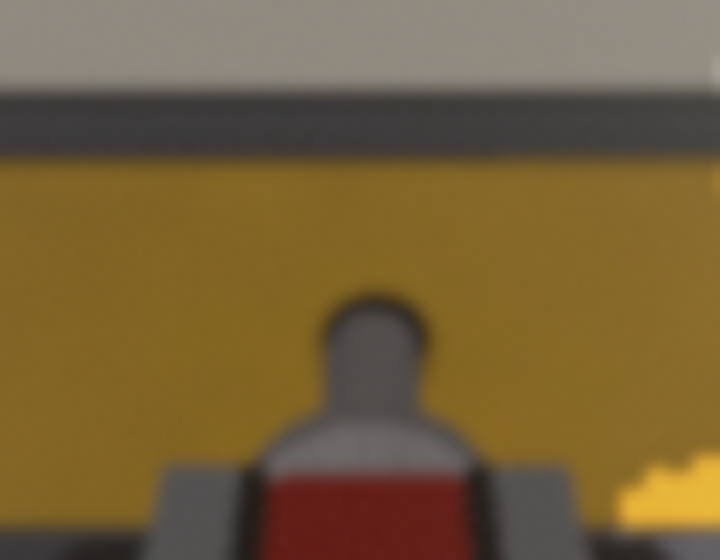

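The nose is entering the hole with no contact force so far. Continuing.

Call:
carry_out([
  [1,0,0,0,0,0,0],
  [2,0,0,0,0,0,0],
  [2,0,0,0,0,0,0],
])

```text
time_s: 8.6
tcp_pos: [0.5356, -0.1233, 0.2177]
ee_rot: [1.319, 1.571, 3.021]
force: [0.2, 0.1, 0.3]
grip_width: 0.0129
```

Call:
carry_out([
  [1,0,0,0,0,0,0],
  [2,0,0,0,0,0,0],
  [2,0,0,0,0,0,0],
])

```text
time_s: 8.9
tcp_pos: [0.5356, -0.1233, 0.2157]
ee_rot: [1.305, 1.571, 3.006]
force: [-0.7, -0.1, -1.0]
grip_width: 0.0128
```

```bash
python3 look.py pics/d3.png pics/d3s.png
```

```text
8.9 [ 0.5356 -0.1233  0.2157] [-0.71 -0.07 -1.01] [-0.042  0.028  0.03 ]
[-3.e-04  0.e+00 -1.e+00]
```

View pics/d3.png

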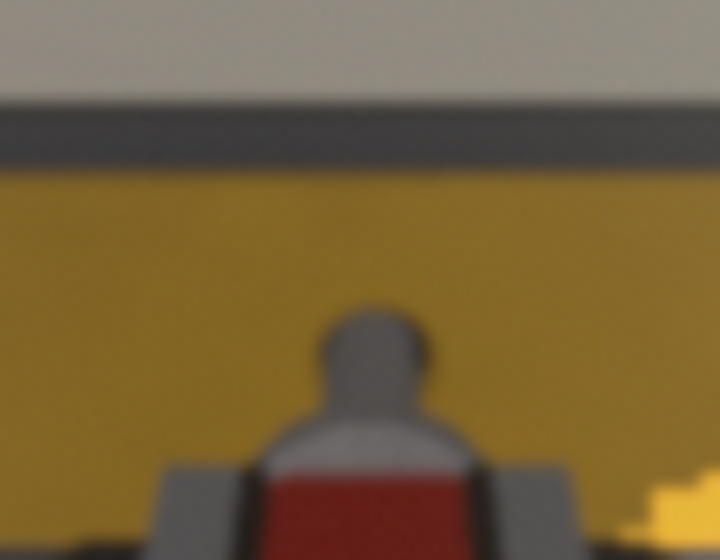

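Call:
carry_out([
  [1,0,0,0,0,0,0],
  [2,0,0,0,0,0,0],
  [3,0,0,0,0,0,0],
  [3,0,0,0,0,0,0],
])

```text
time_s: 9.4
tcp_pos: [0.5356, -0.1234, 0.2127]
ee_rot: [1.436, 1.57, 3.137]
force: [0.2, 0.0, -0.9]
grip_width: 0.0131
```

Call:
carry_out([
  [1,0,0,0,0,0,0],
  [2,0,0,0,0,0,0],
  [3,0,0,0,0,0,0],
  [3,0,0,0,0,0,0],
])

```text
time_s: 9.8
tcp_pos: [0.5356, -0.1234, 0.2097]
ee_rot: [1.39, 1.571, 3.092]
force: [0.2, -0.1, -0.1]
grip_width: 0.0132
```

Call:
carry_out([
  [1,0,0,0,0,0,0],
  [2,0,0,0,0,0,0],
  [3,0,0,0,0,0,0],
  [3,0,0,0,0,0,0],
])

```text
time_s: 10.2
tcp_pos: [0.5356, -0.1233, 0.2067]
ee_rot: [1.274, 1.571, 2.975]
force: [-0.5, 0.1, -0.1]
grip_width: 0.0131
```

```bash
python3 look.py pics/d4.png pics/d4s.png
```

```text
10.2 [ 0.5356 -0.1233  0.2067] [-0.55  0.13 -0.08] [ 0.035 -0.023  0.012]
[-3.e-04  0.e+00 -1.e+00]
```

View pics/d4.png

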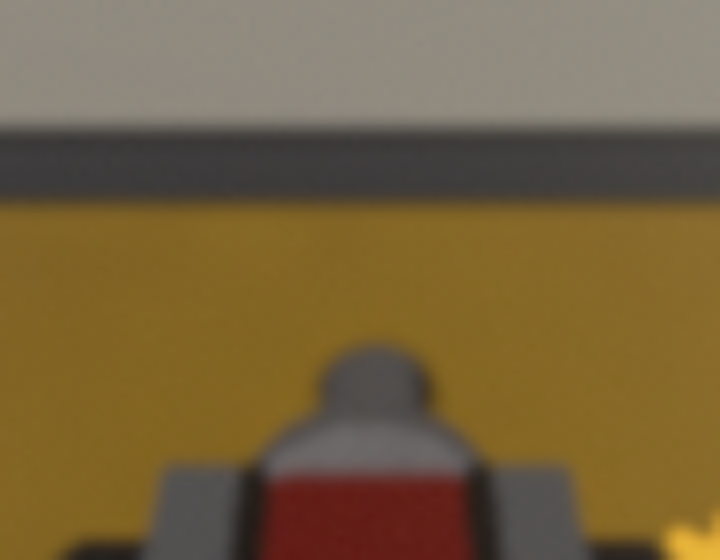

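The shank is plainly inside the shutter hole, with no side force. Going on to the carriage.

Call:
carry_out([
  [1,0,0,0,0,0,0],
  [2,0,0,0,0,0,0],
  [3,0,0,0,0,0,0],
  [4,0,0,0,0,0,0],
  [5,0,0,0,0,0,0],
  [5,0,0,0,0,0,0],
])

```text
time_s: 10.9
tcp_pos: [0.5356, -0.1233, 0.2017]
ee_rot: [1.391, 1.571, 3.093]
force: [0.7, 0.5, -1.4]
grip_width: 0.0128
```

Call:
carry_out([
  [0.5,0,0,0,0,0,0],
  [1,0,0,0,0,0,0],
  [1,0,0,0,0,0,0],
])

```text
time_s: 11.2
tcp_pos: [0.5356, -0.1234, 0.2009]
ee_rot: [1.569, 1.571, -3.012]
force: [0.1, -0.7, -1.2]
grip_width: 0.0129
```

Call:
carry_out([
  [0.5,0,0,0,0,0,0],
  [1,0,0,0,0,0,0],
  [1,0,0,0,0,0,0],
])

```text
time_s: 11.5
tcp_pos: [0.5356, -0.1234, 0.1999]
ee_rot: [1.61, 1.571, -2.971]
force: [0.2, 0.0, -0.7]
grip_width: 0.0129
```

Call:
carry_out([
  [0.5,0,0,0,0,0,0],
  [0.5,0,0,0,0,0,0],
])

```text
time_s: 11.7
tcp_pos: [0.5356, -0.1234, 0.1993]
ee_rot: [1.737, 1.571, -2.845]
force: [-0.4, 0.5, -1.0]
grip_width: 0.0127
```

Call:
carry_out([
  [0.5,0,0,0,0,0,0],
  [0.5,0,0,0,0,0,0],
])

```text
time_s: 11.9
tcp_pos: [0.5356, -0.1234, 0.1989]
ee_rot: [1.964, 1.571, -2.618]
force: [-0.7, -0.7, -0.6]
grip_width: 0.0134
```

Call:
carry_out([
  [0.5,0,0,0,0,0,0],
  [0.5,0,0,0,0,0,0],
])

```text
time_s: 12.1
tcp_pos: [0.5356, -0.1234, 0.1983]
ee_rot: [1.673, 1.571, -2.909]
force: [-0.6, 0.1, -1.0]
grip_width: 0.0128
```

Call:
carry_out([
  [0.5,0,0,0,0,0,0],
  [0.5,0,0,0,0,0,0],
])

```text
time_s: 12.3
tcp_pos: [0.5356, -0.1234, 0.1978]
ee_rot: [1.444, 1.571, -3.137]
force: [-1.0, -0.5, 0.1]
grip_width: 0.0129
```

Call:
carry_out([
  [0.3,0,0,0,0,0,0],
  [0.3,0,0,0,0,0,0],
])

```text
time_s: 12.5
tcp_pos: [0.5356, -0.1234, 0.1976]
ee_rot: [1.417, 1.571, 3.119]
force: [0.2, 0.1, -1.6]
grip_width: 0.0131
```

Call:
carry_out([
  [0.3,0,0,0,0,0,0],
  [0.3,0,0,0,0,0,0],
])

```text
time_s: 12.7
tcp_pos: [0.5356, -0.1234, 0.1973]
ee_rot: [1.363, 1.571, 3.064]
force: [-0.5, -0.4, 0.0]
grip_width: 0.0131
```

Call:
carry_out([
  [0.3,0,0,0,0,0,0],
  [0.3,0,0,0,0,0,0],
])

```text
time_s: 12.9
tcp_pos: [0.5357, -0.1234, 0.1971]
ee_rot: [-1.765, 1.571, -0.064]
force: [-0.6, -0.2, 0.4]
grip_width: 0.0131
```

Call:
carry_out([
  [0.3,0,0,0,0,0,0],
  [0.3,0,0,0,0,0,0],
])

```text
time_s: 13.1
tcp_pos: [0.5358, -0.1234, 0.197]
ee_rot: [-1.946, 1.57, -0.245]
force: [-0.5, 0.0, 4.6]
grip_width: 0.0134
```

Call:
carry_out([
  [0.3,0,0,0,0,0,0],
  [0.3,0,0,0,0,0,0],
])

```text
time_s: 13.3
tcp_pos: [0.5358, -0.1234, 0.1968]
ee_rot: [-1.935, 1.57, -0.233]
force: [-1.5, 0.2, 7.0]
grip_width: 0.0132
```

Call:
carry_out([
  [0.3,0,0,0,0,0,0],
  [0.3,0,0,0,0,0,0],
])

```text
time_s: 13.5
tcp_pos: [0.5358, -0.1234, 0.1967]
ee_rot: [-1.818, 1.57, -0.116]
force: [-2.2, 0.7, 9.6]
grip_width: 0.0131
```

Contact with the carriage at TCP z ≈ 0.197, as expected, with stiffness about 9 N/mm. I'll ease off to about 5 N and slide along +tool z.

Call:
carry_out([
  [-0.4,0,0,0,0,0,0],
  [-0.4,0,0.7,0,0,0,0],
  [-0.4,0,1.5,0,0,0,0],
  [-0.4,0,1.5,0,0,0,0],
])

```text
time_s: 13.9
tcp_pos: [0.5358, -0.1225, 0.1969]
ee_rot: [-2.431, 1.569, -0.73]
force: [-1.3, -1.6, 6.0]
grip_width: 0.0128
```

```bash
python3 look.py pics/e1.png pics/e1s.png
```

```text
13.9 [ 0.5358 -0.1225  0.1969] [-1.26 -1.63  6.01] [-0.492  0.121 -0.026]
[ 1.e-03 -9.e-04 -1.e+00]
```

View pics/e1.png

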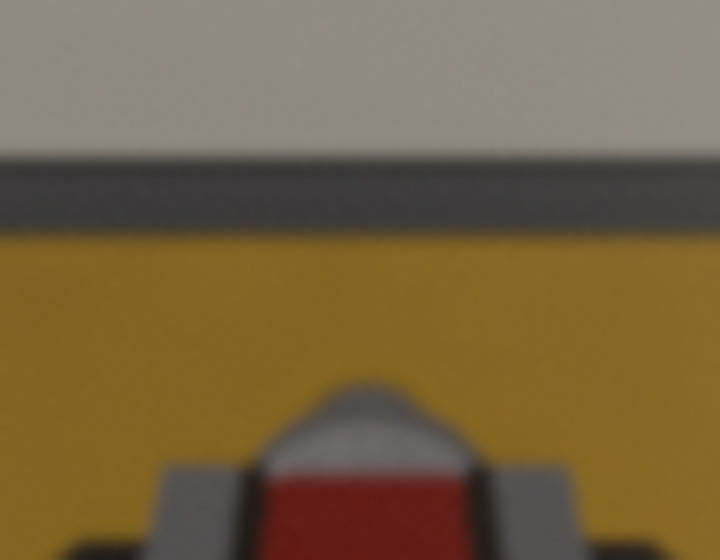

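Call:
carry_out([
  [0,0,1,0,0,0,0],
  [0,0,2,0,0,0,0],
  [0,0,3,0,0,0,0],
  [0,0,4,0,0,0,0],
  [0,0,4,0,0,0,0],
])

```text
time_s: 14.5
tcp_pos: [0.5353, -0.1187, 0.1969]
ee_rot: [-2.453, 1.569, -0.752]
force: [-0.2, -2.3, 4.9]
grip_width: 0.0131
```

Call:
carry_out([
  [0,0,1,0,0,0,0],
  [0,0,2,0,0,0,0],
  [0,0,3,0,0,0,0],
  [0,0,3,0,0,0,0],
])

```text
time_s: 14.9
tcp_pos: [0.5349, -0.1157, 0.1969]
ee_rot: [-2.428, 1.569, -0.727]
force: [-0.3, -2.6, 6.0]
grip_width: 0.0128
```

```bash
python3 look.py pics/e2.png pics/e2s.png
```

```text
14.9 [ 0.5349 -0.1157  0.1969] [-0.32 -2.62  5.99] [-0.714  0.025 -0.027]
[ 0.0012 -0.0011 -1.    ]
```

View pics/e2s.png

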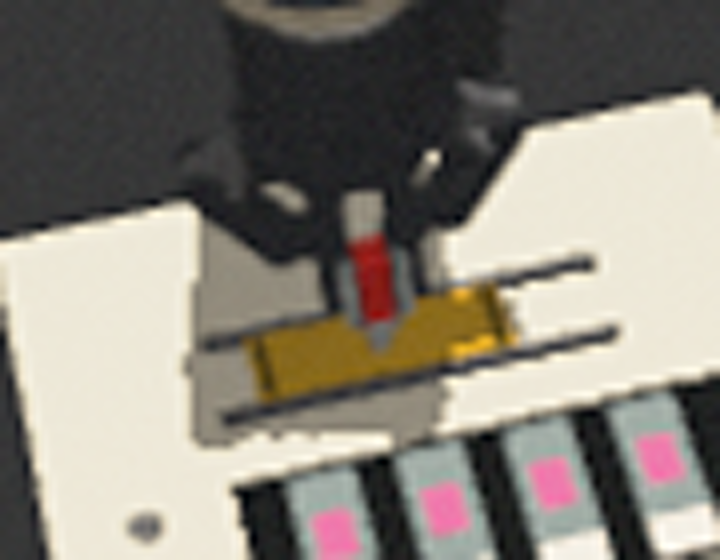

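The shutter is moving with the pin, with its left stripe going from (242,375) to (260,370) in the crop. From here I feel along in short steps.

Call:
carry_out([
  [0,0,1,0,0,0,0],
  [0,0,2,0,0,0,0],
  [0,0,2,0,0,0,0],
])

```text
time_s: 15.3
tcp_pos: [0.5346, -0.1137, 0.1969]
ee_rot: [-2.475, 1.569, -0.774]
force: [-0.6, -2.6, 6.4]
grip_width: 0.013
```

Call:
carry_out([
  [0,0,1,0,0,0,0],
  [0,0,1.5,0,0,0,0],
  [0,0,1.5,0,0,0,0],
])

```text
time_s: 15.6
tcp_pos: [0.5344, -0.1121, 0.1968]
ee_rot: [-2.415, 1.569, -0.714]
force: [-0.3, -3.1, 5.3]
grip_width: 0.0129
```

Call:
carry_out([
  [0,0,1,0,0,0,0],
  [0,0,1,0,0,0,0],
])

```text
time_s: 15.8
tcp_pos: [0.5341, -0.1105, 0.1965]
ee_rot: [-1.904, 1.57, -0.203]
force: [0.2, -0.5, 2.8]
grip_width: 0.0133
```

Call:
carry_out([
  [0,0,1,0,0,0,0],
  [0,0,1,0,0,0,0],
])

```text
time_s: 16.0
tcp_pos: [0.5336, -0.1089, 0.1961]
ee_rot: [0.824, 1.57, 2.527]
force: [1.0, -1.0, 0.1]
grip_width: 0.013
```

Call:
carry_out([
  [0,0,1,0,0,0,0],
  [0,0,1,0,0,0,0],
])

```text
time_s: 16.2
tcp_pos: [0.5335, -0.1081, 0.1962]
ee_rot: [0.989, 1.57, 2.691]
force: [-0.1, -0.1, -0.6]
grip_width: 0.0129
```

The force vanished and z dropped at y ≈ −0.111, so the nose is over the carriage hole and should now be near its centre. Lowering gently.

Call:
carry_out([
  [0.5,0,0,0,0,0,0],
  [1,0,0,0,0,0,0],
  [1,0,0,0,0,0,0],
])

```text
time_s: 16.5
tcp_pos: [0.5336, -0.1084, 0.1954]
ee_rot: [1.098, 1.571, 2.799]
force: [-0.7, 0.9, -0.6]
grip_width: 0.013
```

Call:
carry_out([
  [0.5,0,0,0,0,0,0],
  [1,0,0,0,0,0,0],
  [1,0,0,0,0,0,0],
])

```text
time_s: 16.8
tcp_pos: [0.5337, -0.1085, 0.1945]
ee_rot: [1.121, 1.571, 2.823]
force: [0.7, -0.9, -0.0]
grip_width: 0.0129
```

Call:
carry_out([
  [0.5,0,0,0,0,0,0],
  [1,0,0,0,0,0,0],
  [1,0,0,0,0,0,0],
])

```text
time_s: 17.1
tcp_pos: [0.5337, -0.1084, 0.1934]
ee_rot: [0.963, 1.571, 2.664]
force: [0.5, 0.4, 0.9]
grip_width: 0.0128
```

Call:
carry_out([
  [0.5,0,0,0,0,0,0],
  [1,0,0,0,0,0,0],
  [1,0,0,0,0,0,0],
])

```text
time_s: 17.4
tcp_pos: [0.5337, -0.1084, 0.1924]
ee_rot: [0.628, 1.571, 2.329]
force: [-0.2, 0.8, 0.1]
grip_width: 0.0128
```

Call:
carry_out([
  [0.5,0,0,0,0,0,0],
  [1,0,0,0,0,0,0],
  [1,0,0,0,0,0,0],
])

```text
time_s: 17.7
tcp_pos: [0.5337, -0.1085, 0.1914]
ee_rot: [1.055, 1.571, 2.757]
force: [-1.0, 1.1, -0.2]
grip_width: 0.0131
```

No resistance, and the tip is over 5 mm below the carriage top. Continuing to home at about TCP z 0.182.

Call:
carry_out([
  [1,0,0,0,0,0,0],
  [2,0,0,0,0,0,0],
  [3,0,0,0,0,0,0],
  [3,0,0,0,0,0,0],
])

```text
time_s: 18.1
tcp_pos: [0.5337, -0.1084, 0.1883]
ee_rot: [1.025, 1.571, 2.726]
force: [0.8, 1.5, -0.7]
grip_width: 0.013
```

Call:
carry_out([
  [1,0,0,0,0,0,0],
  [2,0,0,0,0,0,0],
  [3,0,0,0,0,0,0],
  [4,0,0,0,0,0,0],
  [4,0,0,0,0,0,0],
])

```text
time_s: 18.6
tcp_pos: [0.5336, -0.1084, 0.1843]
ee_rot: [0.959, 1.571, 2.661]
force: [-0.8, 2.1, -0.9]
grip_width: 0.0132
```

Call:
carry_out([
  [0.5,0,0,0,0,0,0],
  [1,0,0,0,0,0,0],
  [1,0,0,0,0,0,0],
])

```text
time_s: 18.9
tcp_pos: [0.5337, -0.1084, 0.1835]
ee_rot: [0.441, 1.571, 2.142]
force: [-1.0, 2.5, -0.8]
grip_width: 0.0132
```

Call:
carry_out([
  [0.5,0,0,0,0,0,0],
  [0.5,0,0,0,0,0,0],
])

```text
time_s: 19.1
tcp_pos: [0.5337, -0.1084, 0.183]
ee_rot: [-1.091, 1.571, 0.611]
force: [-1.2, 2.2, 0.3]
grip_width: 0.013
```

Call:
carry_out([
  [0.3,0,0,0,0,0,0],
  [0.3,0,0,0,0,0,0],
])

```text
time_s: 19.3
tcp_pos: [0.5337, -0.1084, 0.1827]
ee_rot: [0.139, 1.571, 1.84]
force: [-1.1, 3.1, 0.6]
grip_width: 0.013
```

Call:
carry_out([
  [0.3,0,0,0,0,0,0],
  [0.3,0,0,0,0,0,0],
])

```text
time_s: 19.5
tcp_pos: [0.5337, -0.1085, 0.1824]
ee_rot: [0.216, 1.571, 1.917]
force: [-0.9, 3.0, 0.1]
grip_width: 0.0129
```

Call:
carry_out([
  [0.3,0,0.2,0,0,0,0],
  [0.3,0,0.2,0,0,0,0],
])

```text
time_s: 19.7
tcp_pos: [0.5337, -0.1084, 0.1822]
ee_rot: [-2.916, 1.571, -1.215]
force: [-1.4, 3.1, 2.1]
grip_width: 0.0131
```

Call:
carry_out([
  [0.3,0,0,0,0,0,0],
  [0.3,0,0,0,0,0,0],
])

```text
time_s: 19.9
tcp_pos: [0.5337, -0.1084, 0.1821]
ee_rot: [-2.22, 1.571, -0.519]
force: [-1.9, 1.7, 5.0]
grip_width: 0.0131
```

Call:
carry_out([
  [0.3,0,0,0,0,0,0],
  [0.3,0,0,0,0,0,0],
])

```text
time_s: 20.1
tcp_pos: [0.5337, -0.1084, 0.1821]
ee_rot: [-2.016, 1.57, -0.315]
force: [-4.1, 2.2, 9.4]
grip_width: 0.013
```

```bash
python3 look.py pics/f1.png pics/f1s.png
```

```text
20.1 [ 0.5337 -0.1084  0.1821] [-4.05  2.2   9.36] [ 0.689  0.71  -0.011]
[ 5.e-04 -2.e-04 -1.e+00]
```

View pics/f1.png

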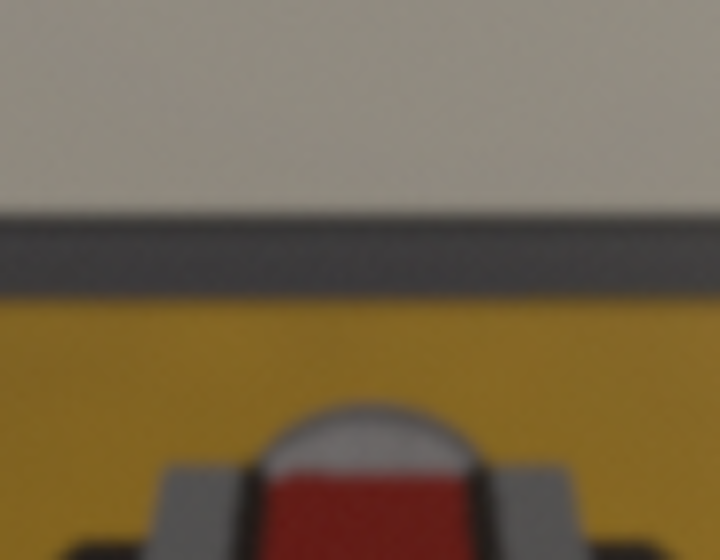

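View pics/f1s.png

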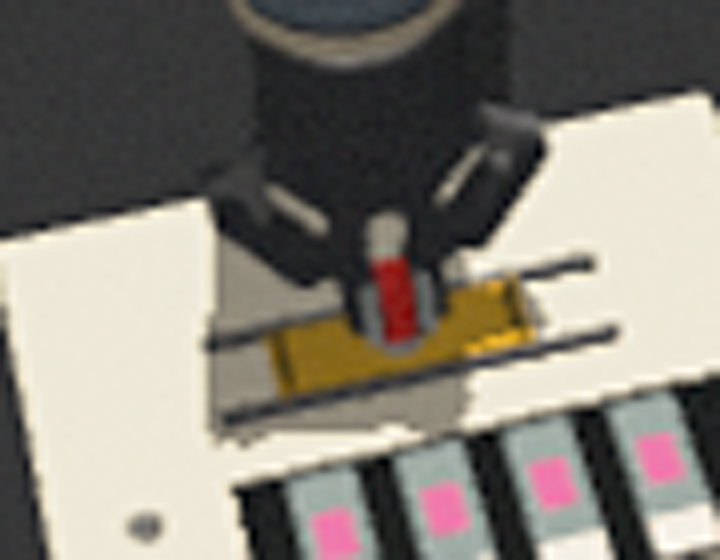

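The collar sits on the shutter, exactly 15 mm below the carriage contact height. I'll relax the load, release and rise.

Call:
carry_out([
  [-0.7,0,0,0,0,0,0],
  [-0.7,0,0,0,0,0,0],
  [-0.7,0,0,0,0,0,0.3],
  [-0.7,0,0,0,0,0,0.5],
  [-0.7,0,0,0,0,0,0.5],
  [-0.7,0,0,0,0,0,0.5],
  [-0.7,0,0,0,0,0,0.5],
])

```text
time_s: 20.9
tcp_pos: [0.5337, -0.1084, 0.1822]
ee_rot: [-2.788, 1.571, -1.087]
force: [0.3, 0.3, 0.5]
grip_width: 0.0427
```

Call:
carry_out([
  [-10,0,0,0,0,0,0.5],
  [-25,0,0,0,0,0,0.5],
  [-45,0,0,0,0,0,0.5],
  [-70,0,0,0,0,0,0.5],
  [-100,0,0,0,0,0,0.5],
  [-100,0,0,0,0,0,0.5],
])

```text
time_s: 21.5
tcp_pos: [0.5352, -0.1086, 0.2866]
ee_rot: [-1.838, 1.564, -0.137]
force: [-0.6, -1.2, 0.5]
grip_width: 0.0427
```

```bash
python3 look.py pics/g1.png pics/g1s.png; python3 - <<'E'
from h import *
from workcell import cams
s=cams.snapshot("wrist");cv2.imwrite("pics/g1w.png",s["color"][:,:,::-1])
s=cams.snapshot("scene");cv2.imwrite("pics/g1full.png",s["color"][:,:,::-1])
E
```

```text
21.5 [ 0.5352 -0.1086  0.2866] [-0.59 -1.23  0.48] [-0.024 -0.038  0.032]
[ 6.8e-03 -9.0e-04 -1.0e+00]
```

View pics/g1w.png

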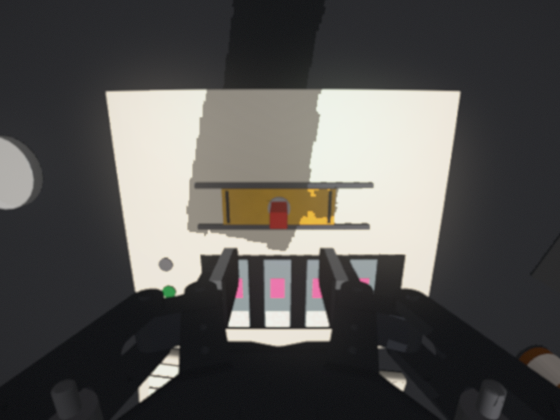

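View pics/g1s.png

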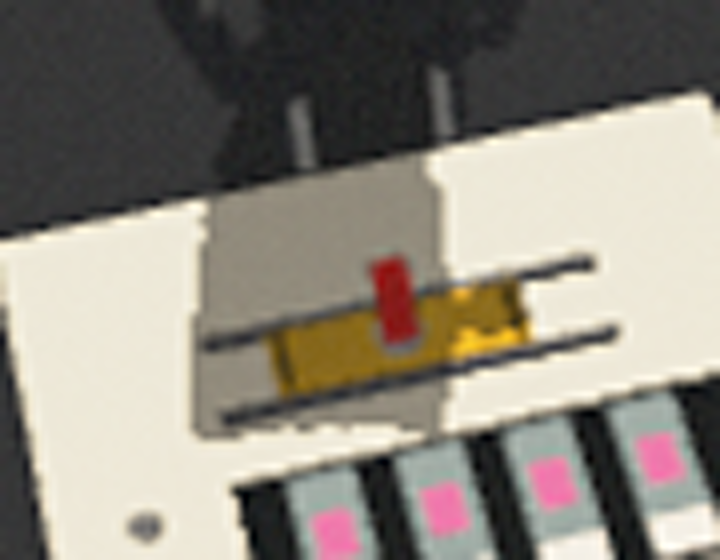

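View pics/g1full.png

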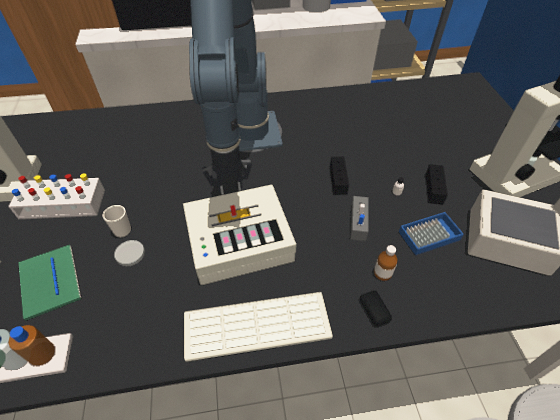

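The released pin stands upright with its collar on the shutter, at wrist (279,213). The white and blue pins, bottles, beaker and dish are where they were. I'll let the arm settle and hand in.

Call:
carry_out([
  [0,0,0,0,0,0,0.5],
  [0,0,0,0,0,0,0.5],
  [0,0,0,0,0,0,0.5],
  [0,0,0,0,0,0,0.5],
])

```text
time_s: 22.1
tcp_pos: [0.5336, -0.1083, 0.2819]
ee_rot: [1.338, 1.57, 3.04]
force: [-0.1, 0.8, -0.2]
grip_width: 0.0425
```

```bash
python3 -c "
from workcell import bot
print(bot.get_obs()['force']);print(bot.sign_off())"
```

```text
[-0.14007967  0.83353566 -0.18823057]
the job is handed in; nothing more can be done
None
```

The red pin is locked through the shutter and the carriage and released. I handed the job in at about 22 s of the 72 s allowed; it reports no verdict.

- **Pin and search:** I took the red pin from the grey stand and lowered it through the shutter's hole. I touched the carriage with at most about 10 N, then slid pin and shutter together with about 5–6 N. The tip dropped into the carriage's hole after about 12 mm of shutter motion.
- **Home position:** I pushed the pin down until the collar seated at about 9 N. That was 15.0 mm below where the tip first touched the carriage, which is the expected depth.
- **Last checks:** After release, the pictures show the pin upright with its collar on the shutter. The white and blue pins, the bottles, the beaker and the dish look unmoved; I judged this by eye and did not measure it. The gripper is clear above, with the wrist force near zero.
- **Disagreement:** The wrist camera put the shutter's hole about 2 mm from where the scene and top cameras did. I corrected by the wrist view before inserting, and the pin went into the shutter without contact force.

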